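# Make up the subculture kit and the counting kit

### The job

Make up the two cell-culture kits on the bench. The subculture kit goes in the tray with three bays: the taller glass bottle, the single petri dish and the centrifuge tube; the counting kit goes in the tray with two bays: the shorter glass bottle and the counting-chamber case. Put one thing in each bay (whichever bay you like), bottles and tube standing upright, dish and case flat with lid and label up; set things down without dropping them, and leave the dish stack, the tip box and the tally counter where they are.

Things in the scene. Friction and masses are not known exactly. Their poses are not given: they have to be found in the camera images.
- tray_three_bays: White plastic kit tray with a row of three equal bays, 138 x 286 mm, 22 mm high, walls and dividers 4 mm, bay floors 4 mm above the bench; it stands fast on the bench. Each bay is 130 mm (along tray x) by 90 mm (along tray y); bay centres at tray y = -94, 0 and +94 mm. Origin: centre of its underside, on the bench; x across the tray, y along the row of bays, z up.
- tray_two_bays: White plastic kit tray with two equal bays, 138 x 232 mm, otherwise like the other tray (22 mm high, walls 4 mm, floors 4 mm above the bench, stands fast). Each bay is 130 mm (along tray x) by 110 mm (along tray y); bay centres at tray y = -57 and +57 mm. Origin: centre of its underside, on the bench; x across the tray, y along the row of bays, z up.
- tall_bottle: The larger of two empty clear glass laboratory bottles, round, standing upright: 143 mm high, body 70 mm across up to 98 mm height, then a shoulder narrowing to 36 mm at 118 mm; blue screw cap 50 mm across from 120 to 143 mm height; about 240 g. Origin: centre of its underside; z up.
- short_bottle: The smaller empty clear glass laboratory bottle, round, standing upright: 105 mm high, body 56 mm across up to 64 mm height, shoulder narrowing to 36 mm at 80 mm; blue screw cap 50 mm across from 82 to 105 mm height; about 130 g. Origin: centre of its underside; z up.
- dish: A single lidded petri dish, frosted clear plastic, lying flat, lid up: 60 mm across (lid, from 6 mm height up; the base below it is 55 mm across), 20 mm high; about 30 g. Origin: centre of its underside; z up.
- tube: Self-standing plastic centrifuge tube, frosted clear, standing upright on its flat skirt: 28 mm across, 115 mm high, blue screw cap 34 mm across from 101 to 115 mm height; about 25 g. Origin: centre of its underside; z up.
- chamber_case: Counting-chamber case, a flat closed grey plastic box with a white paper label on top, lying label up: 80 mm (its x) by 42 mm (its y), 20 mm high; about 70 g. Origin: centre of its underside; x along its length, z up.
- dish_stack: Bystander: stack of four larger petri dishes, 92 mm across, 60 mm high. Origin: centre of its underside; z up.
- tip_box: Bystander: box of pipette tips, grey foot with clear lid, 85 x 120 mm, 58 mm high. Origin: centre of its underside; z up.
- tally_counter: Bystander: chrome hand tally counter with a finger ring, round, 45 mm across, 22 mm high, lying face up. Origin: centre of its underside; z up.

How it is judged:
By the outcome, as a careful person would: the job done as asked, in the order asked, and still so for the second after the job is handed in, with the robot touching nothing.
It also fails if it takes over 125 s, if anything falls off the work surface, if the arm or the gripper's body presses on something with over 40 N, if the wrist force passes 120 N, or if a joint passes its speed limit or range.

### The arm

A 7-joint arm with a two-finger parallel gripper is mounted at the origin on the work surface. World frame = base frame: x ahead of the robot, y to its left, z up, the work surface at z = 0. Lengths are in m, angles in rad, forces in N, time in s.
With the tool pointing down it reaches from about 0.4 to 0.85 m from the base axis. Payload 10.4 kg.
Tool frame: the origin (TCP) lies on the centre line of the jaws, within the pads' length; the fingertips stand 11 mm ahead of it and the grasp point (between the pads) lies 8 mm behind it (tip_reach is the distance from the TCP to the fingertips, in m); z points along the fingers, y is the line along which they close (so a half turn about z gives the same grasp; the last joint's range is limited). The gripper opens to 85 mm and grips with 20 to 120 N. Pads are 22 mm wide; open, the fingers measure 114 mm over their backs; the gripper's body (76 mm by 85 mm) begins 54 mm behind the grasp point. The pads swing forward as they close: fully open they stand 13 mm farther back than shut.
Start: joints at [1.282, 0.332, -0.065, 1.46, 0.022, 1.35, -0.088], TCP at [0.164, -0.603, 0.242] pointing down, gripper open.
Joint ranges: [-2.6, 2.6], [-0.5, 2.12], [-1.47, 1.34], [0.16, 2.42], [-1.27, 4.41], [0.06, 2.06], [-2.6, 2.6]. Speed limits (rad/s): [2.22, 2.22, 2.79, 2.79, 3.14, 3.14, 3.14].

### API

Orientations are given as a unit quaternion [x, y, z, w].
In Python, from workcell import get_obs, camera, hand_in, tip_reach gives the robot as it stands. The module is installed in compiled form; this text tells all that it offers.
- The arm moves only by the tool move_arm, never from a script. Its argument "plan" is a list of rows, each an object with "delta_pos": the shift along the tool's x, y, z in fractions of the full range, 1 being 1000 mm, a list of three; "turn": the turn, a rotation vector about the tool's x, y, z in normalised numbers (1 is 2 rad), a list of three; "fingers": the closure, from 0 (fully open) to 1 (shut). A call has 1 to 12 rows; each row is the pose to reach, as a shift and turn from the pose commanded when the call began, along the tool's axes at that moment; what a row does not reach only later rows make up. A row lasts 1/8 s, in which the tool goes at most 62.5 mm and 10.7 degrees, less where a joint would pass 70% of its speed; a pose out of reach is approached as far as the arm can. A call with a gripper value outside its range is refused whole. The fingers move at their own pace and stop on an object; "force" is the grip in N (left out, the last holds). Time passes only in rows, so rows that repeat a pose let the fingers close. It gives the time, the measured TCP pose, the force, the opening and the grip force at its end, in the units of the state.
- get_obs(): the state, without advancing time (a new reading comes with each control period).
- camera(name): name is "side" or "top"; returns a dict with "color" (420x560x3 uint8, red, green, blue), "range_z" (420x560 float32, m along the optical axis (not along the pixel's ray), 0 where there is no reading), "fx", "fy", "cx", "cy" (pixels), "R" (3x3) and "t" (3): a world point X has camera coordinates R X + t. Camera axes: x right, y down, z forward; pixel columns grow to the right and rows downward; lengths in m; the calibration is good to about 2 mm. A picture is of the moment at which its call begins.
- hand_in(): hands the job in; it is judged then, once.
The state is a dict: "clock": time; "joint_pos": joint angles; "joint_velocities": joint speeds; "tau": joint torques, N m; "position": TCP position; "ee_rot": TCP orientation; "ft_force": force on the tool from outside, world axes, zero at the start; "torque": the same for the moment, N m; "grip_width": opening from 0.0 (shut) to 1.0 (fully open); "grasp_force": force on a finger pad.
Only numpy, scipy, OpenCV 4.12 (cv2) and the standard library are available. Lean on these libraries where they do the work, as an engineer would, in place of code of your own. Each camera call takes 0.05 s, during which the arm holds its last target. There are 200 camera calls.

## Working session

There is one attempt and no reset: what is moved stays moved. The work goes in short steps, Python scripts to look and compute and a tool call to move; the robot and the scene stay as the last step left them, time stands still between calls to the robot, and variables do not carry over. Pictures are saved under pics/ and viewed, at most 14 in all, crops included, and the job is handed in when it is done.

Besides the shell and the picture viewer there is one more tool, called after "Call:" by a JSON object that holds its "fn" and its "kwargs". move_arm: Moves the arm, as the interface text tells. Its arguments: {"type":"object","properties":{"plan":{"type":"array","items":{"type":"object","properties":{"delta_pos":{"type":"array","items":{"type":"number"}},"turn":{"type":"array","items":{"type":"number"}},"fingers":{"type":"number"}}}},"force":{"type":"number"}},"required":["plan"]}

```bash
mkdir -p pics; cat > h.py <<'E'
import numpy as np, cv2
from workcell import get_obs, camera, hand_in, tip_reach
def world(c,u=None,v=None):
    z=c["range_z"]; vv,uu=np.mgrid[:z.shape[0],:z.shape[1]]
    P=np.stack([(uu-c["cx"])/c["fx"]*z,(vv-c["cy"])/c["fy"]*z,z],-1)
    W=(P-c["t"])@c["R"]; W[z==0]=np.nan
    return W
def onplane(c,u,v,h):
    R,t=np.array(c["R"]),np.array(c["t"]); d=R.T@np.array([(u-c["cx"])/c["fx"],(v-c["cy"])/c["fy"],1]); o=-R.T@t
    return o+d*(h-o[2])/d[2]
def save(c,n): cv2.imwrite("pics/"+n,c["color"][:,:,::-1])
E
python3 - <<'E'
from h import *
import pickle
for n in ("top","side"):
    c=camera(n); save(c,n+"0.png"); pickle.dump(c,open(n+".pkl","wb")); print(n,-np.array(c["R"]).T@c["t"],np.array(c["R"]).round(2).tolist(),c["fx"])
o=get_obs(); print(o,tip_reach)
E
```

```text
top [ 0.51568491 -0.00659122  1.39135517] [[0.0, -1.0, -0.02], [-1.0, -0.0, -0.06], [0.06, 0.02, -1.0]] 453.4285683299397
side [ 0.3377589  -0.65602749  0.79867218] [[0.93, -0.38, 0.01], [-0.27, -0.69, -0.68], [0.26, 0.62, -0.74]] 401.31552364185035
{'clock': 0.1, 'joint_pos': array([ 1.28239901,  0.33276391, -0.06466296,  1.46083557,  0.02160463,
        1.34987577, -0.08849466]), 'joint_velocities': array([ 0.00029047, -0.00032338, -0.00023317, -0.00086528, -0.00024749,
        0.0029329 ,  0.0008803 ]), 'tau': array([ 1.82244599e-03, -6.26748061e+01,  4.96905134e-02, -3.92432570e+01,
        1.63992023e-02,  6.97877433e-03,  1.28619608e-04]), 'position': array([ 0.16407068, -0.60276609,  0.24163373]), 'ee_rot': array([ 9.91182445e-01,  1.32502862e-01, -1.12948337e-04, -5.82868417e-04]), 'ft_force': array([ 0.32800094,  0.03233024, -0.6298899 ]), 'torque': array([0.00432249, 0.02039726, 0.03735619]), 'grasp_force': 0.0, 'grip_width': 1.003427244939128} 0.011
```

View pics/top0.png

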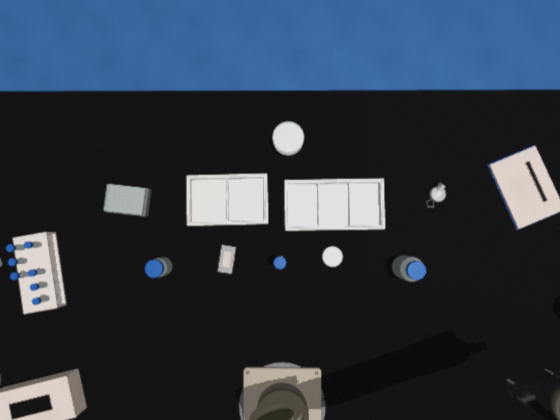

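View pics/side0.png

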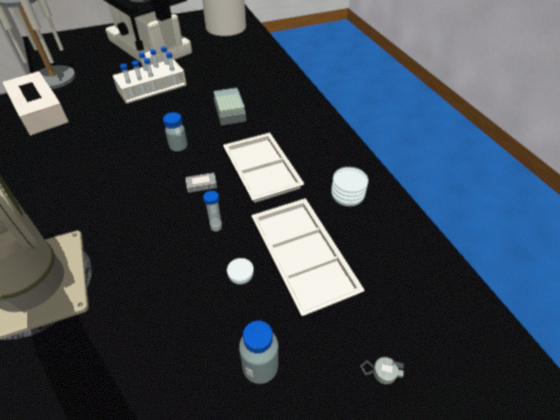

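The top picture shows the two-bay tray at (227,200) and the three-bay tray at (334,204). The short bottle's cap is at (155,268), the tall bottle's at (415,270), the tube's at (280,263), the dish at (333,257) and the case at (227,259). The side view agrees. Next I'll measure them.

```bash
python3 - <<'E'
from h import *
import pickle
c=pickle.load(open("top.pkl","rb")); W=world(c); hsv=cv2.cvtColor(c["color"],cv2.COLOR_RGB2HSV)
def blob(mask,u,v,r):
    m=np.zeros(mask.shape,np.uint8); m[v-r:v+r,u-r:u+r]=mask[v-r:v+r,u-r:u+r]
    n,l,s,ce=cv2.connectedComponentsWithStats(m); k=1+np.argmax(s[1:,4]); return l==k
blue=((hsv[...,0]>95)&(hsv[...,0]<125)&(hsv[...,1]>120)&(hsv[...,2]>60)).astype(np.uint8)
br=(hsv[...,2]>90).astype(np.uint8)
print("range0 frac",(c["range_z"]==0).mean(),"bench z",np.nanmedian(W[300:330,150:250,2]))
for n,u,v,r,mk,h in [("short",155,268,20,blue,.105),("tall",415,270,22,blue,.143),("tube",280,263,12,blue,.115),("dish",333,257,18,br,.02),("case",227,259,22,br,.02),("two",227,200,50,br,.022),("three",334,204,56,br,.022),("stack",288,138,25,br,.06),("tip",127,200,30,br,.058),("tally",437,194,18,br,.022)]:
    m=blob(mk,u,v,r); vs,us=np.where(m)
    z=np.nanpercentile(W[m][:,2],[10,50,90])
    pts=np.array([onplane(c,a,b,h)[:2] for a,b in zip(us,vs)],np.float32)
    rc=cv2.minAreaRect(pts); (x,y),rad=cv2.minEnclosingCircle(pts)
    print(n,"z",z.round(3),"rect",np.round(rc[0],4),np.round(rc[1],3),round(rc[2],1),"circ",round(x,4),round(y,4),round(rad,4),"mean",pts.mean(0).round(4))
# top-layer points from depth
for n,u,v,r,lo,hi in [("short",155,268,22,.095,.115),("tall",415,270,24,.133,.153),("tube",280,263,14,.1,.125),("dish",333,257,18,.012,.028),("case",227,259,24,.012,.028),("two",227,200,50,.015,.03),("three",334,204,58,.015,.03),("stack",288,138,25,.05,.07),("tip",127,200,30,.045,.07)]:
    S=W[v-r:v+r,u-r:u+r].reshape(-1,3); S=S[(S[:,2]>lo)&(S[:,2]<hi)]
    if len(S)<5: print(n,len(S));continue
    rc=cv2.minAreaRect(S[:,:2].astype(np.float32)); print("D",n,len(S),np.round(rc[0],4),np.round(rc[1],3),round(rc[2],1),S.mean(0).round(4))
E
```

```text
range0 frac 0.004034863945578232 bench z 0.00024792039881504923
short z [0.09  0.105 0.108] rect [0.4174 0.3646] [0.052 0.054] 51.7 circ 0.4168 0.364 0.0276 mean [0.417  0.3645]
tall z [0.133 0.143 0.146] rect [ 0.4182 -0.3646] [0.055 0.049] 71.7 circ 0.4178 -0.3646 0.028 mean [ 0.4177 -0.3651]
tube z [0.001 0.114 0.118] rect [0.4351 0.0071] [0.036 0.036] 45.0 circ 0.4351 0.0071 0.0195 mean [0.4348 0.0071]
dish z [0.003 0.02  0.024] rect [ 0.449  -0.1497] [0.06 0.06] 0.1 circ 0.4485 -0.15 0.0318 mean [ 0.4486 -0.1499]
case z [0.014 0.02  0.024] rect [0.439  0.1685] [0.046 0.082] 81.7 circ 0.4392 0.168 0.0443 mean [0.4391 0.1687]
two z [0.001 0.005 0.022] rect [0.6206 0.1684] [0.156 0.25 ] 1.4 circ 0.6205 0.169 0.1444 mean [0.6202 0.1685]
three z [0.001 0.005 0.022] rect [ 0.606  -0.1565] [0.156 0.304] 0.9 circ 0.6055 -0.1565 0.1679 mean [ 0.6056 -0.1567]
stack z [0.031 0.06  0.064] rect [ 0.7991 -0.0155] [0.092 0.102] 89.9 circ 0.7992 -0.0158 0.0516 mean [ 0.7997 -0.0165]
tip z [0.051 0.058 0.062] rect [0.6159 0.4648] [0.125 0.084] 83.4 circ 0.6161 0.4649 0.0728 mean [0.6163 0.4646]
tally z [0.015 0.021 0.025] rect [ 0.6404 -0.4721] [0.044 0.054] 44.7 circ 0.6419 -0.4691 0.0281 mean [ 0.6394 -0.4696]
D short 259 [0.4179 0.3644] [0.05 0.05] 62.9 [0.4181 0.364  0.1048]
D tall 284 [ 0.4177 -0.3651] [0.05 0.05] 82.2 [ 0.4185 -0.3646  0.1428]
D tube 122 [0.4364 0.0071] [0.034 0.031] 0.0 [0.4361 0.0067 0.1148]
D dish 308 [ 0.45   -0.1501] [0.059 0.058] 45.8 [ 0.4499 -0.1498  0.0207]
D case 373 [0.4403 0.1688] [0.043 0.08 ] 81.0 [0.4402 0.1684 0.0203]
D two 1031 [0.5831 0.1673] [0.229 0.245] 1.2 [0.6132 0.1701 0.0219]
D three 1485 [ 0.6097 -0.1501] [0.353 0.317] 2.8 [ 0.5819 -0.1549  0.0216]
D stack 752 [ 0.8039 -0.0171] [0.088 0.089] 0.1 [ 0.8035 -0.0169  0.0602]
D tip 1078 [0.6181 0.4684] [0.118 0.081] 83.2 [0.6179 0.467  0.0579]
```

```bash
python3 - <<'E'
from h import *
import pickle
c=pickle.load(open("top.pkl","rb")); W=world(c)
im=cv2.resize(c["color"][170:240,180:395],None,fx=3.7,fy=3.7,interpolation=cv2.INTER_NEAREST); cv2.imwrite("pics/tr.png",im[:,:,::-1])
for row in (198,): print([ (u,int(1000*W[row,u,1]),int(1000*W[row,u,2])) for u in list(range(182,196))+list(range(222,232))+list(range(262,294))+list(range(312,323))+list(range(344,352))+list(range(378,390))])
print([(v,int(1000*W[v,250,0]),int(1000*W[v,250,2])) for v in list(range(170,182))+list(range(216,230))])
E
```

```text
[(182, 308, 3), (183, 307, -2), (184, 302, 3), (185, 299, 3), (186, 296, 4), (187, 289, 23), (188, 285, 24), (189, 282, 26), (190, 280, 19), (191, 280, 5), (192, 278, 0), (193, 275, 2), (194, 271, 5), (195, 268, 5), (222, 185, 5), (223, 182, 3), (224, 179, 5), (225, 175, 10), (226, 173, 0), (227, 168, 18), (228, 166, 8), (229, 164, 1), (230, 160, 4), (231, 157, 1), (262, 62, 8), (263, 59, 2), (264, 55, 21), (265, 52, 25), (266, 49, 26), (267, 46, 18), (268, 43, 5), (269, 40, 1), (270, 37, 1), (271, 34, 1), (272, 31, -1), (273, 28, -3), (274, 25, 4), (275, 22, 0), (276, 19, 0), (277, 16, 2), (278, 13, 1), (279, 10, -1), (280, 7, -2), (281, 3, 3), (282, 0, 0), (283, -2, 4), (284, -5, 0), (285, -8, 23), (286, -11, 25), (287, -14, 23), (288, -17, 24), (289, -20, 6), (290, -23, 1), (291, -26, 3), (292, -29, 2), (293, -32, 5), (312, -90, 5), (313, -94, 1), (314, -97, 2), (315, -100, 4), (316, -103, 3), (317, -106, 0), (318, -108, 12), (319, -111, 17), (320, -115, 5), (321, -118, 9), (322, -121, 4), (344, -188, 6), (345, -192, 1), (346, -194, 4), (347, -198, 0), (348, -200, 8), (349, -201, 22), (350, -204, 20), (351, -210, 0), (378, -292, 5), (379, -295, 6), (380, -296, 13), (381, -298, 20), (382, -301, 17), (383, -303, 24), (384, -312, -3), (385, -315, -2), (386, -317, 0), (387, -320, 0), (388, -323, 1), (389, -327, 0)]Traceback (most recent call last):
  File "<stdin>", line 6, in <module>
ValueError: cannot convert float NaN to integer
```

View pics/tr.png

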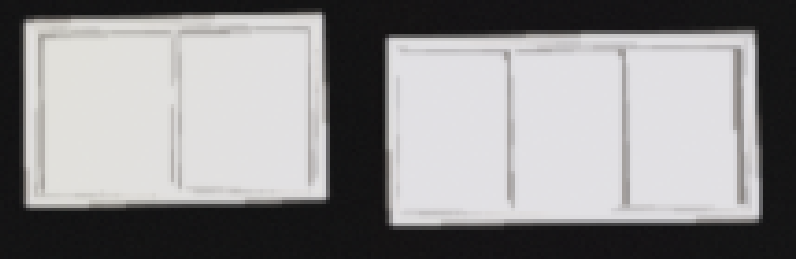

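The trays check out against the given sizes: the dividers are at y≈0.168 and at −0.110/−0.203. Bay centres are x≈0.606 with y = −0.0625, −0.1565, −0.2505 for three bays, and x≈0.62 with y = 0.1115, 0.2255 for two. I'll take the tall bottle first.

Careful with the scale: turns go in shares of 2 rad. That gives: -1.3055 rad is -0.6528.

Call:
{"fn": "move_arm", "kwargs": {"plan": [{"delta_pos":[0.308,-0.163,0],"turn":[0,0,-0.6528],"fingers":0},{"delta_pos":[0.308,-0.163,0],"turn":[0,0,-0.6528],"fingers":0},{"delta_pos":[0.308,-0.163,0],"turn":[0,0,-0.6528],"fingers":0},{"delta_pos":[0.308,-0.163,0],"turn":[0,0,-0.6528],"fingers":0},{"delta_pos":[0.308,-0.163,0],"turn":[0,0,-0.6528],"fingers":0},{"delta_pos":[0.308,-0.163,0],"turn":[0,0,-0.6528],"fingers":0},{"delta_pos":[0.308,-0.163,0],"turn":[0,0,-0.6528],"fingers":0},{"delta_pos":[0.308,-0.163,0],"turn":[0,0,-0.6528],"fingers":0},{"delta_pos":[0.308,-0.163,0],"turn":[0,0,-0.6528],"fingers":0}], "force": 40}}

```text
clock: 1.23
position: [0.418, -0.3654, 0.2421]
ee_rot: [0.709, 0.705, -0.0, -0.0]
ft_force: [0.4, -1.0, 0.4]
grip_width: 1.002
grasp_force: 0.0
```

Call:
{"fn": "move_arm", "kwargs": {"plan": [{"delta_pos":[0,0,0.04],"fingers":0},{"delta_pos":[0,0,0.08],"fingers":0},{"delta_pos":[0,0,0.105],"fingers":0},{"delta_pos":[0,0,0.117],"fingers":0},{"delta_pos":[0,0,0.117],"fingers":0},{"delta_pos":[0,0,0.117],"fingers":0.6},{"delta_pos":[0,0,0.117],"fingers":0.6},{"delta_pos":[0,0,0.117],"fingers":0.6},{"delta_pos":[0,0,0.117],"fingers":0.6},{"delta_pos":[0,0,0.117],"fingers":0.6}], "force": 40}}

```text
validation failed for argument at $.pl...
```

```bash
python3 - <<'E'
from h import *
c=camera("side"); cv2.imwrite("pics/g1.png",cv2.resize(c["color"][250:420,160:360],None,fx=3,fy=3)[:,:,::-1])
E
```

```text
(no output)
```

View pics/g1.png

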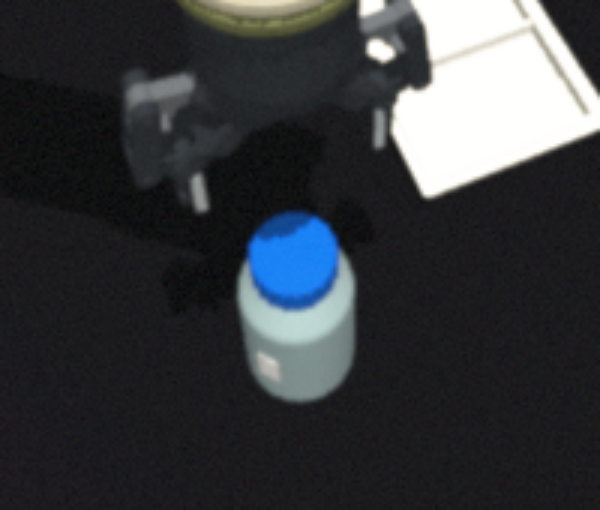

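The move was refused because the rows lacked "turn". The picture shows the open gripper hovering over the untouched bottle, with its cap at about (293,260) between the fingers.

Call:
{"fn": "move_arm", "kwargs": {"plan": [{"delta_pos":[0,0,0.04],"turn":[0,0,0],"fingers":0},{"delta_pos":[0,0,0.08],"turn":[0,0,0],"fingers":0},{"delta_pos":[0,0,0.105],"turn":[0,0,0],"fingers":0},{"delta_pos":[0,0,0.117],"turn":[0,0,0],"fingers":0},{"delta_pos":[0,0,0.117],"turn":[0,0,0],"fingers":0},{"delta_pos":[0,0,0.117],"turn":[0,0,0],"fingers":0.6},{"delta_pos":[0,0,0.117],"turn":[0,0,0],"fingers":0.6},{"delta_pos":[0,0,0.117],"turn":[0,0,0],"fingers":0.6},{"delta_pos":[0,0,0.117],"turn":[0,0,0],"fingers":0.6},{"delta_pos":[0,0,0.117],"turn":[0,0,0],"fingers":0.6}], "force": 40}}

```text
clock: 2.52
position: [0.4189, -0.3654, 0.1266]
ee_rot: [0.707, 0.707, -0.0, 0.001]
ft_force: [-1.6, 0.3, 5.8]
grip_width: 0.573
grasp_force: 40.9
```

Call:
{"fn": "move_arm", "kwargs": {"plan": [{"delta_pos":[0,0,-0.015],"turn":[0,0,0],"fingers":0.6},{"delta_pos":[0,0,-0.04],"turn":[0,0,0],"fingers":0.6},{"delta_pos":[0.005,0.01,-0.06],"turn":[0,0,0],"fingers":0.6},{"delta_pos":[0.02,0.033,-0.06],"turn":[0,0,0],"fingers":0.6},{"delta_pos":[0.037,0.061,-0.06],"turn":[0,0,0],"fingers":0.6},{"delta_pos":[0.055,0.09,-0.06],"turn":[0,0,0],"fingers":0.6},{"delta_pos":[0.073,0.12,-0.06],"turn":[0,0,0],"fingers":0.6},{"delta_pos":[0.092,0.15,-0.06],"turn":[0,0,0],"fingers":0.6},{"delta_pos":[0.106,0.174,-0.06],"turn":[0,0,0],"fingers":0.6},{"delta_pos":[0.113,0.185,-0.06],"turn":[0,0,0],"fingers":0.6},{"delta_pos":[0.115,0.189,-0.06],"turn":[0,0,0],"fingers":0.6},{"delta_pos":[0.115,0.189,-0.06],"turn":[0,0,0],"fingers":0.6}], "force": 40}}

```text
clock: 4.03
position: [0.6069, -0.2506, 0.1854]
ee_rot: [0.707, 0.707, -0.0, 0.0]
ft_force: [-0.3, -0.2, -2.1]
grip_width: 0.572
grasp_force: 42.1
```

```bash
python3 - <<'E'
from h import *
c=camera("side"); save(c,"g2.png")
E
```

```text
(no output)
```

View pics/g2.png

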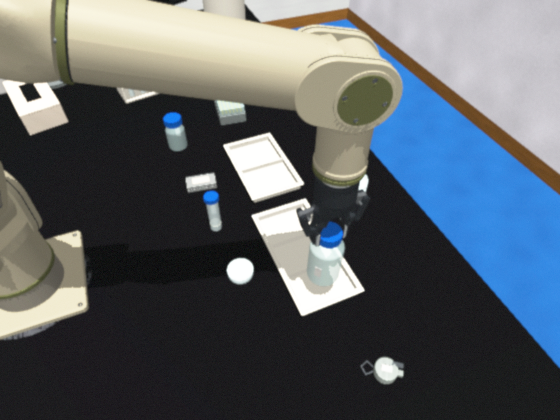

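The bottle hangs upright from the gripper over the near bay, at about (325,262). Now I'll lower it.

Call:
{"fn": "move_arm", "kwargs": {"plan": [{"delta_pos":[0,0,0.02],"turn":[0,0,0],"fingers":0.6},{"delta_pos":[0,0,0.038],"turn":[0,0,0],"fingers":0.6},{"delta_pos":[0,0,0.048],"turn":[0,0,0],"fingers":0.6},{"delta_pos":[0,0,0.052],"turn":[0,0,0],"fingers":0.6},{"delta_pos":[0,0,0.054],"turn":[0,0,0],"fingers":0.6},{"delta_pos":[0,0,0.055],"turn":[0,0,0],"fingers":0.6},{"delta_pos":[0,0,0.055],"turn":[0,0,0],"fingers":0.6}]}}

```text
clock: 4.95
position: [0.6078, -0.2498, 0.1308]
ee_rot: [0.707, 0.707, 0.0, 0.0]
ft_force: [0.4, 0.5, -1.6]
grip_width: 0.572
grasp_force: 42.4
```

Call:
{"fn": "move_arm", "kwargs": {"plan": [{"delta_pos":[0,0,0.001],"turn":[0,0,0],"fingers":0.6},{"delta_pos":[0,0,0.001],"turn":[0,0,0],"fingers":0.6}]}}

```text
clock: 5.2
position: [0.6078, -0.25, 0.1307]
ee_rot: [0.707, 0.707, 0.0, 0.001]
ft_force: [-2.9, 0.9, 5.2]
grip_width: 0.567
grasp_force: 43.0
```

Call:
{"fn": "move_arm", "kwargs": {"plan": [{"delta_pos":[0,0,0],"turn":[0,0,0],"fingers":0.2},{"delta_pos":[0,0,0],"turn":[0,0,0],"fingers":0},{"delta_pos":[0,0,0],"turn":[0,0,0],"fingers":0},{"delta_pos":[0,0,0],"turn":[0,0,0],"fingers":0},{"delta_pos":[0,0,-0.03],"turn":[0,0,0],"fingers":0},{"delta_pos":[0,0,-0.065],"turn":[0,0,0],"fingers":0},{"delta_pos":[0.03,-0.045,-0.065],"turn":[0,0,0],"fingers":0},{"delta_pos":[0.06,-0.09,-0.065],"turn":[0,0,0],"fingers":0},{"delta_pos":[0.09,-0.14,-0.065],"turn":[0,0,0],"fingers":0},{"delta_pos":[0.1,-0.158,-0.04],"turn":[0,0,0],"fingers":0},{"delta_pos":[0.1,-0.158,0],"turn":[0,0,0],"fingers":0},{"delta_pos":[0.1,-0.158,0.04],"turn":[0,0,0],"fingers":0}]}}

```text
clock: 6.7
position: [0.4495, -0.1501, 0.0888]
ee_rot: [0.707, 0.707, 0.0, 0.001]
ft_force: [0.9, 0.1, -1.0]
grip_width: 0.997
grasp_force: 0.0
```

```bash
python3 - <<'E'
from h import *
c=camera("side"); save(c,"g3.png")
E
```

```text
(no output)
```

View pics/g3.png

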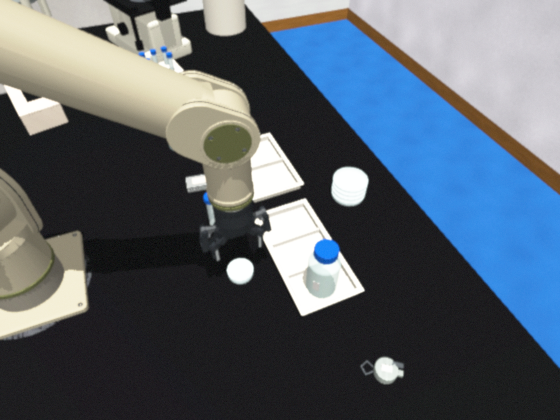

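The tall bottle stands upright in its bay at (322,270), and the gripper is centred over the dish at (240,270).

Call:
{"fn": "move_arm", "kwargs": {"plan": [{"delta_pos":[0,0,0.035],"turn":[0,0,0],"fingers":0},{"delta_pos":[0,0,0.06],"turn":[0,0,0],"fingers":0},{"delta_pos":[0,0,0.071],"turn":[0,0,0],"fingers":0},{"delta_pos":[0,0,0.075],"turn":[0,0,0],"fingers":0},{"delta_pos":[0,0,0.075],"turn":[0,0,0],"fingers":0}], "force": 25}}

```text
clock: 7.38
position: [0.45, -0.15, 0.015]
ee_rot: [0.707, 0.707, 0.0, 0.0]
ft_force: [-1.2, 0.4, 0.4]
grip_width: 0.997
grasp_force: 0.0
```

Call:
{"fn": "move_arm", "kwargs": {"plan": [{"delta_pos":[0,0,0],"turn":[0,0,0],"fingers":0.4},{"delta_pos":[0,0,0],"turn":[0,0,0],"fingers":0.4},{"delta_pos":[0,0,0],"turn":[0,0,0],"fingers":0.4},{"delta_pos":[0,0,0],"turn":[0,0,0],"fingers":0.4}], "force": 25}}

```text
clock: 7.88
position: [0.4499, -0.1501, 0.0152]
ee_rot: [0.707, 0.707, 0.0, 0.001]
ft_force: [-2.8, 0.3, 7.2]
grip_width: 0.677
grasp_force: 25.4
```

Call:
{"fn": "move_arm", "kwargs": {"plan": [{"delta_pos":[0,0,-0.015],"turn":[0,0,0],"fingers":0.4},{"delta_pos":[0,0,-0.04],"turn":[0,0,0],"fingers":0.4},{"delta_pos":[0.008,0.014,-0.055],"turn":[0,0,0],"fingers":0.4},{"delta_pos":[0.025,0.043,-0.06],"turn":[0,0,0],"fingers":0.4},{"delta_pos":[0.044,0.078,-0.06],"turn":[0,0,0],"fingers":0.4},{"delta_pos":[0.063,0.112,-0.06],"turn":[0,0,0],"fingers":0.4},{"delta_pos":[0.08,0.142,-0.06],"turn":[0,0,0],"fingers":0.4},{"delta_pos":[0.088,0.155,-0.055],"turn":[0,0,0],"fingers":0.4},{"delta_pos":[0.088,0.155,-0.035],"turn":[0,0,0],"fingers":0.4},{"delta_pos":[0.088,0.155,-0.018],"turn":[0,0,0],"fingers":0.4},{"delta_pos":[0.088,0.155,-0.01],"turn":[0,0,0],"fingers":0.4},{"delta_pos":[0.088,0.155,-0.006],"turn":[0,0,0],"fingers":0.4}]}}

```text
clock: 9.38
position: [0.6037, -0.0624, 0.0196]
ee_rot: [0.707, 0.707, -0.0, -0.0]
ft_force: [-0.2, -1.0, 0.9]
grip_width: 0.673
grasp_force: 27.2
```

Call:
{"fn": "move_arm", "kwargs": {"plan": [{"delta_pos":[0,0,0.001],"turn":[0,0,0],"fingers":0.4},{"delta_pos":[0,0,0.001],"turn":[0,0,0],"fingers":0.4}]}}

```text
clock: 9.62
position: [0.6047, -0.0619, 0.0197]
ee_rot: [0.707, 0.707, 0.0, 0.0]
ft_force: [-0.2, 0.1, 0.6]
grip_width: 0.674
grasp_force: 27.2
```

Call:
{"fn": "move_arm", "kwargs": {"plan": [{"delta_pos":[0,0,0.001],"turn":[0,0,0],"fingers":0.4},{"delta_pos":[0,0,0.001],"turn":[0,0,0],"fingers":0.4}]}}

```text
clock: 9.88
position: [0.6048, -0.0618, 0.0193]
ee_rot: [0.707, 0.707, 0.0, 0.001]
ft_force: [-2.8, -0.5, 5.8]
grip_width: 0.674
grasp_force: 27.8
```

Call:
{"fn": "move_arm", "kwargs": {"plan": [{"delta_pos":[0,0,0],"turn":[0,0,0],"fingers":0.15},{"delta_pos":[0,0,0],"turn":[0,0,0],"fingers":0.15},{"delta_pos":[0,0,0],"turn":[0,0,0],"fingers":0.15},{"delta_pos":[0,0,-0.03],"turn":[0,0,0],"fingers":0.15},{"delta_pos":[0,0,-0.08],"turn":[0,0,0],"fingers":0.15},{"delta_pos":[0,0,-0.135],"turn":[0,0,0],"fingers":0.15},{"delta_pos":[0.02,-0.05,-0.135],"turn":[0,0,0],"fingers":0.15},{"delta_pos":[0.04,-0.1,-0.135],"turn":[0,0,0],"fingers":0.15},{"delta_pos":[0.06,-0.145,-0.135],"turn":[0,0,0],"fingers":0.15},{"delta_pos":[0.069,-0.1685,-0.135],"turn":[0,0,0],"fingers":0.15},{"delta_pos":[0.069,-0.1685,-0.135],"turn":[0,0,0],"fingers":0.15}]}}

```text
clock: 11.25
position: [0.4349, 0.0074, 0.1535]
ee_rot: [0.707, 0.708, -0.0, 0.001]
ft_force: [0.4, -0.5, 0.1]
grip_width: 0.852
grasp_force: 0.0
```

```bash
python3 - <<'E'
from h import *
c=camera("side"); save(c,"g4.png"); print(get_obs()["position"])
E
```

```text
[0.43595803 0.00695649 0.15367218]
```

View pics/g4.png

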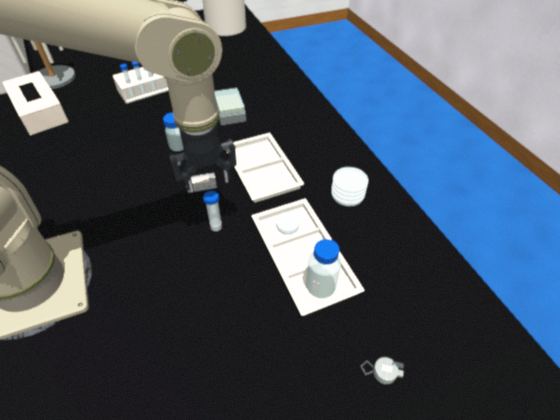

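The dish lies flat in the far bay at (287,227). The gripper is over the tube at (213,210).

Call:
{"fn": "move_arm", "kwargs": {"plan": [{"delta_pos":[0,0,0.03],"turn":[0,0,0],"fingers":0.15},{"delta_pos":[0,0,0.06],"turn":[0,0,0],"fingers":0.15},{"delta_pos":[0,0,0.078],"turn":[0,0,0],"fingers":0.15},{"delta_pos":[0,0,0.084],"turn":[0,0,0],"fingers":0.15},{"delta_pos":[0,0,0.084],"turn":[0,0,0],"fingers":0.5},{"delta_pos":[0,0,0.084],"turn":[0,0,0],"fingers":0.8},{"delta_pos":[0,0,0.084],"turn":[0,0,0],"fingers":0.8},{"delta_pos":[0,0,0.084],"turn":[0,0,0],"fingers":0.8},{"delta_pos":[0,0,0.084],"turn":[0,0,0],"fingers":0.8},{"delta_pos":[0,0,0.084],"turn":[0,0,0],"fingers":0.8}], "force": 25}}

```text
clock: 12.55
position: [0.4365, 0.0071, 0.07]
ee_rot: [0.707, 0.707, 0.0, 0.001]
ft_force: [-0.4, 1.1, 6.2]
grip_width: 0.346
grasp_force: 22.6
```

Call:
{"fn": "move_arm", "kwargs": {"plan": [{"delta_pos":[0,0,-0.015],"turn":[0,0,0],"fingers":0.8},{"delta_pos":[0,0,-0.04],"turn":[0,0,0],"fingers":0.8},{"delta_pos":[-0.01,0.01,-0.06],"turn":[0,0,0],"fingers":0.8},{"delta_pos":[-0.03,0.031,-0.065],"turn":[0,0,0],"fingers":0.8},{"delta_pos":[-0.055,0.057,-0.065],"turn":[0,0,0],"fingers":0.8},{"delta_pos":[-0.08,0.083,-0.065],"turn":[0,0,0],"fingers":0.8},{"delta_pos":[-0.105,0.109,-0.065],"turn":[0,0,0],"fingers":0.8},{"delta_pos":[-0.13,0.135,-0.065],"turn":[0,0,0],"fingers":0.8},{"delta_pos":[-0.15,0.155,-0.065],"turn":[0,0,0],"fingers":0.8},{"delta_pos":[-0.16,0.166,-0.065],"turn":[0,0,0],"fingers":0.8},{"delta_pos":[-0.1636,0.1695,-0.065],"turn":[0,0,0],"fingers":0.8},{"delta_pos":[-0.1636,0.1695,-0.065],"turn":[0,0,0],"fingers":0.8}]}}

```text
clock: 14.05
position: [0.6052, -0.1557, 0.1345]
ee_rot: [0.707, 0.708, 0.0, -0.0]
ft_force: [0.1, -0.2, 0.6]
grip_width: 0.345
grasp_force: 23.2
```

Call:
{"fn": "move_arm", "kwargs": {"plan": [{"delta_pos":[0,0,0.02],"turn":[0,0,0],"fingers":0.8},{"delta_pos":[0,0,0.04],"turn":[0,0,0],"fingers":0.8},{"delta_pos":[0,0,0.052],"turn":[0,0,0],"fingers":0.8},{"delta_pos":[0,0,0.058],"turn":[0,0,0],"fingers":0.8},{"delta_pos":[0,0,0.06],"turn":[0,0,0],"fingers":0.8},{"delta_pos":[0,0,0.06],"turn":[0,0,0],"fingers":0.8}]}}

```text
clock: 14.8
position: [0.6058, -0.1564, 0.0747]
ee_rot: [0.707, 0.707, 0.0, 0.0]
ft_force: [0.5, 0.0, 1.2]
grip_width: 0.343
grasp_force: 23.1
```

Call:
{"fn": "move_arm", "kwargs": {"plan": [{"delta_pos":[0,0,0.001],"turn":[0,0,0],"fingers":0.8},{"delta_pos":[0,0,0.001],"turn":[0,0,0],"fingers":0.8}]}}

```text
clock: 15.05
position: [0.606, -0.1566, 0.0742]
ee_rot: [0.707, 0.707, 0.0, 0.001]
ft_force: [-0.4, -0.4, 5.6]
grip_width: 0.343
grasp_force: 23.0
```

Call:
{"fn": "move_arm", "kwargs": {"plan": [{"delta_pos":[0,0,0],"turn":[0,0,0],"fingers":0.4},{"delta_pos":[0,0,0],"turn":[0,0,0],"fingers":0.25},{"delta_pos":[0,0,0],"turn":[0,0,0],"fingers":0.25},{"delta_pos":[0,0,0],"turn":[0,0,0],"fingers":0.25},{"delta_pos":[0,0,-0.02],"turn":[0,0,0],"fingers":0.25},{"delta_pos":[0,0,-0.055],"turn":[0,0,0],"fingers":0.25},{"delta_pos":[0,0,-0.09],"turn":[0,0,0],"fingers":0.2},{"delta_pos":[0.05,-0.02,-0.095],"turn":[0,0,0],"fingers":0},{"delta_pos":[0.105,-0.04,-0.095],"turn":[0,0,0],"fingers":0},{"delta_pos":[0.16,-0.06,-0.095],"turn":[0,0,0],"fingers":0},{"delta_pos":[0.215,-0.08,-0.095],"turn":[0,0,0],"fingers":0},{"delta_pos":[0.27,-0.1,-0.095],"turn":[0,0,0],"fingers":0}]}}

```text
clock: 16.55
position: [0.5048, 0.1154, 0.17]
ee_rot: [0.707, 0.707, 0.001, 0.001]
ft_force: [1.1, 0.9, -0.1]
grip_width: 1.001
grasp_force: 0.0
```

Call:
{"fn": "move_arm", "kwargs": {"plan": [{"delta_pos":[0.055,-0.02,0],"turn":[0,0,0],"fingers":0},{"delta_pos":[0.11,-0.04,0],"turn":[0,0,0],"fingers":0},{"delta_pos":[0.165,-0.06,0],"turn":[0,0,0],"fingers":0},{"delta_pos":[0.215,-0.078,0],"turn":[0,0,0],"fingers":0},{"delta_pos":[0.242,-0.086,0],"turn":[0,0,0],"fingers":0},{"delta_pos":[0.251,-0.088,0],"turn":[0,0,0],"fingers":0},{"delta_pos":[0.251,-0.088,0],"turn":[0,0,0],"fingers":0}]}}

```text
clock: 17.42
position: [0.4176, 0.3642, 0.1688]
ee_rot: [0.707, 0.707, 0.0, 0.0]
ft_force: [-0.4, -0.2, -0.3]
grip_width: 1.0
grasp_force: 0.0
```

```bash
python3 - <<'E'
from h import *
c=camera("side"); save(c,"g5.png"); print(get_obs()["position"])
E
```

```text
[0.41801605 0.36339477 0.1685734 ]
```

View pics/g5.png

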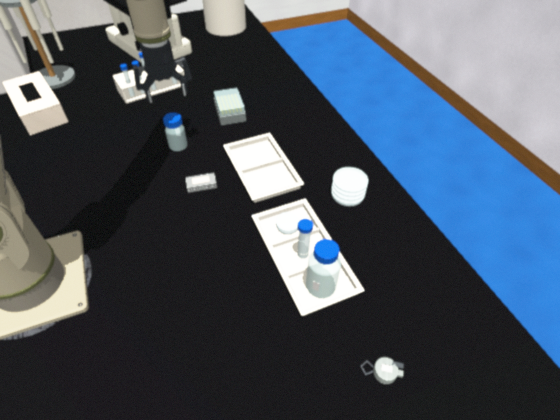

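The subculture kit is placed, with the tube upright at (304,238). The gripper is above the short bottle at (175,130), so I'll descend 0.081 m.

Call:
{"fn": "move_arm", "kwargs": {"plan": [{"delta_pos":[0,0,0.035],"turn":[0,0,0],"fingers":0},{"delta_pos":[0,0,0.065],"turn":[0,0,0],"fingers":0},{"delta_pos":[0,0,0.077],"turn":[0,0,0],"fingers":0},{"delta_pos":[0,0,0.081],"turn":[0,0,0],"fingers":0},{"delta_pos":[0,0,0.081],"turn":[0,0,0],"fingers":0},{"delta_pos":[0,0,0.081],"turn":[0,0,0],"fingers":0.6},{"delta_pos":[0,0,0.081],"turn":[0,0,0],"fingers":0.6},{"delta_pos":[0,0,0.081],"turn":[0,0,0],"fingers":0.6},{"delta_pos":[0,0,0.081],"turn":[0,0,0],"fingers":0.6},{"delta_pos":[0,0,0.081],"turn":[0,0,0],"fingers":0.6}], "force": 40}}

```text
clock: 18.73
position: [0.4175, 0.365, 0.0881]
ee_rot: [0.707, 0.707, 0.001, 0.0]
ft_force: [-1.3, -0.9, 6.1]
grip_width: 0.57
grasp_force: 40.9
```

Call:
{"fn": "move_arm", "kwargs": {"plan": [{"delta_pos":[0,0,-0.015],"turn":[0,0,0],"fingers":0.6},{"delta_pos":[0,0,-0.04],"turn":[0,0,0],"fingers":0.6},{"delta_pos":[-0.007,0.01,-0.06],"turn":[0,0,0],"fingers":0.6},{"delta_pos":[-0.024,0.035,-0.06],"turn":[0,0,0],"fingers":0.6},{"delta_pos":[-0.046,0.067,-0.06],"turn":[0,0,0],"fingers":0.6},{"delta_pos":[-0.069,0.1,-0.06],"turn":[0,0,0],"fingers":0.6},{"delta_pos":[-0.092,0.133,-0.06],"turn":[0,0,0],"fingers":0.6},{"delta_pos":[-0.115,0.166,-0.06],"turn":[0,0,0],"fingers":0.6},{"delta_pos":[-0.131,0.189,-0.06],"turn":[0,0,0],"fingers":0.6},{"delta_pos":[-0.138,0.199,-0.06],"turn":[0,0,0],"fingers":0.6},{"delta_pos":[-0.1395,0.2015,-0.06],"turn":[0,0,0],"fingers":0.6},{"delta_pos":[-0.1395,0.2015,-0.06],"turn":[0,0,0],"fingers":0.6}]}}

```text
clock: 20.23
position: [0.6179, 0.2262, 0.1476]
ee_rot: [0.706, 0.708, 0.0, -0.0]
ft_force: [-0.8, 0.5, -1.8]
grip_width: 0.57
grasp_force: 41.7
```

Call:
{"fn": "move_arm", "kwargs": {"plan": [{"delta_pos":[0,0,0.02],"turn":[0,0,0],"fingers":0.6},{"delta_pos":[0,0,0.038],"turn":[0,0,0],"fingers":0.6},{"delta_pos":[0,0,0.048],"turn":[0,0,0],"fingers":0.6},{"delta_pos":[0,0,0.053],"turn":[0,0,0],"fingers":0.6},{"delta_pos":[0,0,0.055],"turn":[0,0,0],"fingers":0.6},{"delta_pos":[0,0,0.055],"turn":[0,0,0],"fingers":0.6}]}}

```text
clock: 20.98
position: [0.619, 0.2253, 0.0927]
ee_rot: [0.707, 0.707, 0.0, 0.0]
ft_force: [-0.0, 0.6, -1.0]
grip_width: 0.575
grasp_force: 41.8
```

Call:
{"fn": "move_arm", "kwargs": {"plan": [{"delta_pos":[0,0,0.001],"turn":[0,0,0],"fingers":0.6},{"delta_pos":[0,0,0.001],"turn":[0,0,0],"fingers":0.6}]}}

```text
clock: 21.22
position: [0.6191, 0.2254, 0.0922]
ee_rot: [0.707, 0.707, 0.001, 0.0]
ft_force: [-1.4, -0.7, 4.4]
grip_width: 0.575
grasp_force: 42.2
```

To row units: -1.08 rad is -0.54.

Call:
{"fn": "move_arm", "kwargs": {"plan": [{"delta_pos":[0,0,0],"turn":[0,0,0],"fingers":0.2},{"delta_pos":[0,0,0],"turn":[0,0,0],"fingers":0},{"delta_pos":[0,0,0],"turn":[0,0,0],"fingers":0},{"delta_pos":[0,0,0],"turn":[0,0,0],"fingers":0},{"delta_pos":[0,0,-0.03],"turn":[0,0,0],"fingers":0},{"delta_pos":[0,0,-0.065],"turn":[0,0,0],"fingers":0},{"delta_pos":[-0.015,-0.045,-0.065],"turn":[0,0,-0.09],"fingers":0},{"delta_pos":[-0.03,-0.09,-0.065],"turn":[0,0,-0.18],"fingers":0},{"delta_pos":[-0.045,-0.14,-0.065],"turn":[0,0,-0.27],"fingers":0},{"delta_pos":[-0.057,-0.179,-0.065],"turn":[0,0,-0.36],"fingers":0},{"delta_pos":[-0.057,-0.179,-0.05],"turn":[0,0,-0.45],"fingers":0},{"delta_pos":[-0.057,-0.179,-0.03],"turn":[0,0,-0.54],"fingers":0}]}}

```text
clock: 22.72
position: [0.4401, 0.1675, 0.1216]
ee_rot: [0.24, 0.971, -0.0, 0.001]
ft_force: [-0.8, -0.3, 0.3]
grip_width: 1.004
grasp_force: 0.0
```

To row units: -0.33 rad is -0.165.

Call:
{"fn": "move_arm", "kwargs": {"plan": [{"delta_pos":[0,0,0],"turn":[0,0,-0.09],"fingers":0},{"delta_pos":[0,0,0],"turn":[0,0,-0.165],"fingers":0},{"delta_pos":[0,0,0.02],"turn":[0,0,-0.165],"fingers":0},{"delta_pos":[0,0,0.04],"turn":[0,0,-0.165],"fingers":0}]}}

```text
clock: 23.22
position: [0.4397, 0.1677, 0.0799]
ee_rot: [0.082, 0.997, -0.0, 0.0]
ft_force: [-0.5, 0.0, -0.0]
grip_width: 1.002
grasp_force: 0.0
```

```bash
python3 - <<'E'
from h import *
c=camera("side"); cv2.imwrite("pics/g6.png",cv2.resize(c["color"][80:330,110:380],None,fx=2.3,fy=2.3)[:,:,::-1]); o=get_obs(); print(o["position"],o["ee_rot"])
E
```

```text
[0.43824542 0.16710737 0.07760917] [ 8.18137726e-02  9.96646253e-01 -6.34797326e-04 -1.53282183e-03]
```

View pics/g6.png

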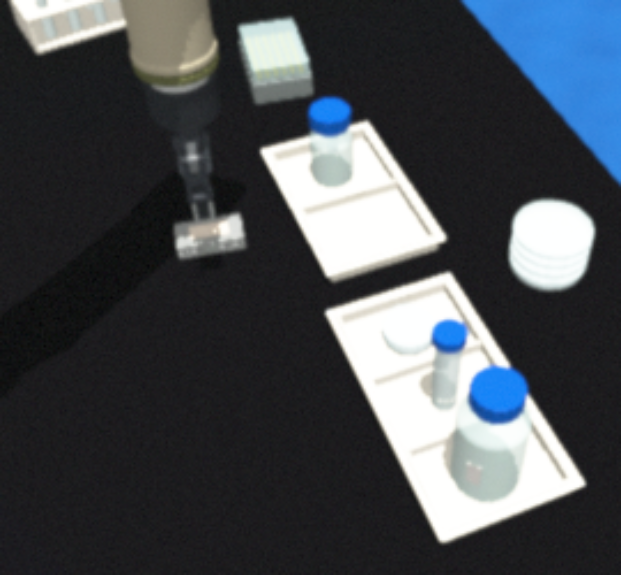

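The short bottle stands upright in its bay at (330,145). The jaws are over the case at (210,235) and in line with it.

Call:
{"fn": "move_arm", "kwargs": {"plan": [{"delta_pos":[0,0,0.03],"turn":[0,0,0],"fingers":0},{"delta_pos":[0,0,0.055],"turn":[0,0,0],"fingers":0},{"delta_pos":[0,0,0.064],"turn":[0,0,0],"fingers":0},{"delta_pos":[0,0,0.066],"turn":[0,0,0],"fingers":0},{"delta_pos":[0,0,0.066],"turn":[0,0,0],"fingers":0}], "force": 30}}

```text
clock: 23.9
position: [0.4402, 0.1682, 0.0159]
ee_rot: [0.08, 0.997, 0.0, 0.0]
ft_force: [0.4, -0.3, 0.3]
grip_width: 0.998
grasp_force: 0.0
```

Call:
{"fn": "move_arm", "kwargs": {"plan": [{"delta_pos":[0,0,0],"turn":[0,0,0],"fingers":0.7},{"delta_pos":[0,0,0],"turn":[0,0,0],"fingers":0.7},{"delta_pos":[0,0,0],"turn":[0,0,0],"fingers":0.7},{"delta_pos":[0,0,0],"turn":[0,0,0],"fingers":0.7},{"delta_pos":[0,0,0],"turn":[0,0,0],"fingers":0.7}], "force": 30}}

```text
clock: 24.52
position: [0.4401, 0.168, 0.0157]
ee_rot: [0.08, 0.997, -0.0, 0.0]
ft_force: [-1.1, -1.5, 5.8]
grip_width: 0.487
grasp_force: 30.2
```

To row units: -0.18 rad is -0.09.

Call:
{"fn": "move_arm", "kwargs": {"plan": [{"delta_pos":[0,0,-0.015],"turn":[0,0,0],"fingers":0.7},{"delta_pos":[0,0,-0.04],"turn":[0,0,0],"fingers":0.7},{"delta_pos":[-0.015,-0.002,-0.055],"turn":[0,0,-0.015],"fingers":0.7},{"delta_pos":[-0.045,-0.006,-0.06],"turn":[0,0,-0.03],"fingers":0.7},{"delta_pos":[-0.085,-0.012,-0.06],"turn":[0,0,-0.05],"fingers":0.7},{"delta_pos":[-0.125,-0.018,-0.06],"turn":[0,0,-0.07],"fingers":0.7},{"delta_pos":[-0.165,-0.023,-0.06],"turn":[0,0,-0.09],"fingers":0.7},{"delta_pos":[-0.1887,-0.0267,-0.055],"turn":[0,0,-0.09],"fingers":0.7},{"delta_pos":[-0.1887,-0.0267,-0.035],"turn":[0,0,-0.09],"fingers":0.7},{"delta_pos":[-0.1887,-0.0267,-0.018],"turn":[0,0,-0.09],"fingers":0.7},{"delta_pos":[-0.1887,-0.0267,-0.009],"turn":[0,0,-0.09],"fingers":0.7},{"delta_pos":[-0.1887,-0.0267,-0.0055],"turn":[0,0,-0.09],"fingers":0.7}]}}

```text
clock: 26.02
position: [0.6211, 0.1118, 0.0203]
ee_rot: [-0.01, 1.0, -0.0, -0.0]
ft_force: [0.3, 0.6, -1.3]
grip_width: 0.488
grasp_force: 31.1
```

Call:
{"fn": "move_arm", "kwargs": {"plan": [{"delta_pos":[0,0,0.001],"turn":[0,0,0],"fingers":0.7},{"delta_pos":[0,0,0.001],"turn":[0,0,0],"fingers":0.7}]}}

```text
clock: 26.28
position: [0.622, 0.1116, 0.0203]
ee_rot: [-0.01, 1.0, -0.0, 0.0]
ft_force: [0.2, 0.1, -0.1]
grip_width: 0.484
grasp_force: 31.1
```

Call:
{"fn": "move_arm", "kwargs": {"plan": [{"delta_pos":[0,0,0.001],"turn":[0,0,0],"fingers":0.7},{"delta_pos":[0,0,0.001],"turn":[0,0,0],"fingers":0.7}]}}

```text
clock: 26.52
position: [0.6222, 0.1117, 0.0198]
ee_rot: [-0.01, 1.0, -0.0, 0.0]
ft_force: [-2.0, -1.3, 5.6]
grip_width: 0.482
grasp_force: 31.9
```

Call:
{"fn": "move_arm", "kwargs": {"plan": [{"delta_pos":[0,0,0],"turn":[0,0,0],"fingers":0.3},{"delta_pos":[0,0,0],"turn":[0,0,0],"fingers":0.3},{"delta_pos":[0,0,0],"turn":[0,0,0],"fingers":0.3},{"delta_pos":[0,0,-0.02],"turn":[0,0,0],"fingers":0.3},{"delta_pos":[0,0,-0.06],"turn":[0,0,0],"fingers":0.3},{"delta_pos":[0,0,-0.11],"turn":[0,0,0],"fingers":0.3},{"delta_pos":[0,0,-0.17],"turn":[0,0,0],"fingers":0.3},{"delta_pos":[0.05,0,-0.2],"turn":[0,0,0],"fingers":0.3},{"delta_pos":[0.1,0,-0.2],"turn":[0,0,0],"fingers":0.3},{"delta_pos":[0.15,0,-0.2],"turn":[0,0,0],"fingers":0.3},{"delta_pos":[0.2,0,-0.2],"turn":[0,0,0],"fingers":0.3},{"delta_pos":[0.2,0,-0.2],"turn":[0,0,0],"fingers":0.3}]}}

```text
clock: 28.02
position: [0.42, 0.1076, 0.2199]
ee_rot: [-0.01, 1.0, -0.004, 0.002]
ft_force: [1.2, -0.4, -0.1]
grip_width: 0.701
grasp_force: 0.0
```

```bash
python3 - <<'E'
from h import *
c=camera("side"); a=cv2.resize(c["color"][80:330,200:400],(400,500)); d=camera("top"); b=cv2.resize(d["color"][90:290,100:460],(0,0),fx=1.1,fy=1.1)
im=np.zeros((500,800,3),np.uint8); im[:,:400]=a; im[:220,400:796]=b; cv2.imwrite("pics/fin.png",im[:,:,::-1])
E
```

```text
(no output)
```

View pics/fin.png

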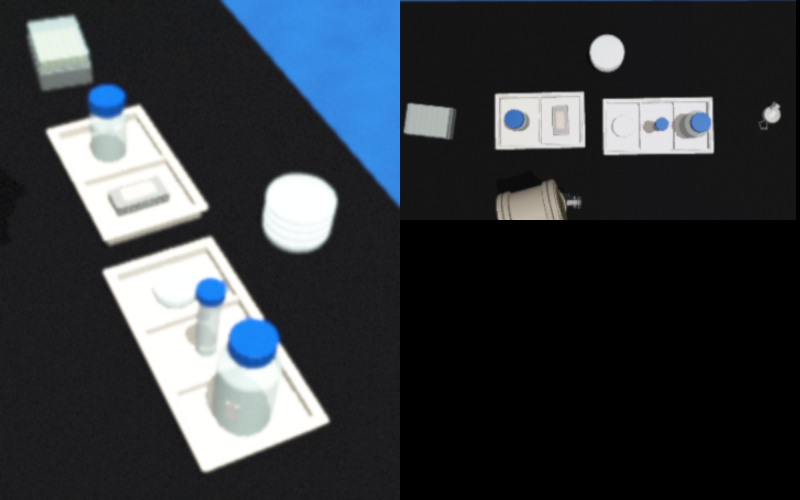

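All five items look seated in their bays, and the bystanders are where they were. I'll check numerically that the tube is upright.

```bash
python3 - <<'E'
from h import *
W=world(camera("top")); 
for n,x,y,lo,hi in [("tube",.606,-.1565,.108,.13),("tall",.6075,-.25,.135,.16),("short",.619,.2255,.1,.12),("dish",.6045,-.062,.018,.03),("case",.622,.1115,.018,.03)]:
    m=(abs(W[...,0]-x)<.05)&(abs(W[...,1]-y)<.042)&(W[...,2]>lo)&(W[...,2]<hi); print(n,m.sum(),W[m].mean(0).round(4),np.polyfit(W[m][:,0],W[m][:,2],1)[0].round(3))
E
```

```text
tube 123 [ 0.6049 -0.1565  0.1191] -0.037
tall 278 [ 0.6065 -0.2495  0.1471] 0.009
short 250 [0.6187 0.2247 0.1091] 0.013
dish 287 [ 0.6053 -0.0616  0.0245] 0.025
case 349 [0.6216 0.1111 0.0244] -0.005
```

All the tops are 4 mm higher than they were on the bench and sit on the bay centres, so I'll hand in.

```bash
python3 -c "
from h import *
print(hand_in())"
```

```text
the job is handed in; nothing more can be done
None
```

Both kits are made up and handed in after about 28 s of robot time: every item sits upright or flat in its own bay, and the dish stack, tip box and tally counter were left alone.

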